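Hold the photo peg open over the picture board

TASK

I want to slip a fresh print under the peg on the picture board. Squeeze the red-handled peg open, lift it off the rim of the photo box, and hold it spread wide over the middle of the picture board's top edge: square to the board, one jaw in front and one behind, the edge about half-way up the jaws and nothing of the peg touching the board. Finish while still holding it gaping there; do not knock the board, and leave the plain peg, the book and the mug where they are.

Things in the scene. Friction and masses are not known exactly. Their poses are not given: they have to be found in the camera images.
- red_peg_grip (a point): Point midway between the handles of the peg to use (pale wood jaws, red handles), 45 mm above its hinge. The peg stands jaws down on the near wall of the photo box. Axes: x = across the peg, the line along which handles and jaws move, square to that wall; y = along hinge and wall; z = up. Handles are 24 mm wide (y) and end 16 mm above this point. Grip their outsides along x with 15 to 25 N.
- red_peg_tip (a point): Point midway between the red peg's jaw tips, 50 mm below the hinge and 95 mm below red_peg_grip; same axes. Fully squeezed, the tips gape 24 mm. Only the last 12 mm of the jaws (lips) bite; they gape 18 mm at their upper ends, and above them the jaws are hollowed by 4 mm each.
- red_peg: The whole red-handled peg, about 60 g; origin on its hinge, axes as red_peg_grip. Over the outsides of their tops the handles flare to 57 mm when shut, 48 mm as parked, 27 mm and nearly parallel when squeezed to the stop (takes about 8 N on each). A 10 mm steel coil on the hinge rests on the wall's rim, 5 mm below the hinge: lift over 45 mm to come clear.
- red_peg_near (a joint): How far each arm of the red peg is spread (both arms turn alike, rad): 0 = jaws shut, about 0.07 as parked on the wall, 0.24 = at the stop, fully open. A spring shuts it as soon as the handles are let go.
- box_rim (a point): Middle of the top of the photo box's near wall, on which both pegs are parked. Axes: x = square to this wall, into the box; y = along it; z up. The open wooden box (130 mm deep along x, 230 mm along y, 90 mm high, walls 6 mm) does not move; the prints standing in it stay below the rim.
- photo_box: The wooden photo box, fixed; origin under its centre, axes as box_rim, rim 90 mm up.
- board_edge (a point): Middle of the top edge of the picture board: a stiff white-edged landscape picture 180 mm wide, 130 mm high and 4 mm thick, standing upright in a dark wooden foot. Axes: x = square to the board (through its thickness), y = along the edge, z up. The edge is 150 mm above the table.
- photo_stand: The picture board with its foot (75 x 200 mm, 24 mm high), fixed; origin under the foot's centre, axes as board_edge.
- plain_peg: Bystander: an equal peg, all of pale wood, parked on the same wall, 90 to 130 mm along it from the red one (either side). Origin on its hinge. Leave it alone.
- book: Bystander: red book lying flat, 115 x 165 x 26 mm; origin under its centre. Leave it alone.
- mug: Bystander: blue mug, 80 mm across, 90 mm high, handle on its +y side; origin under its centre. Leave it alone.
There are look-alikes about, which are no part of the job. What is shaped like the red_peg but green is not meant. What is shaped like the photo_stand but purple or yellow is not meant.

How it is judged (in metres and radians):
On the way:
1. the red peg, spread open by the fingers, is clear above the box's rim (z of red_peg_tip in the frame of box_rim above 0.005 m and value of joint red_peg_near above 0.12 rad and contact force between the fingers and red_peg above 1 N), for 0.1 s.
At the end, for the whole second after the job is handed in: Red peg held still by the fingers, spread 0.15 rad or more (stop 0.24), upright and square to the board within 0.2 rad, tips 12-42 mm below the board's top edge, within 8 mm across it and 25 mm of its middle, not touching the board; plain peg within 12 mm, book and mug within 20 mm (value of joint red_peg_near above 0.15 rad and x of red_peg_tip in the frame of board_edge between -0.008 and 0.008 m and y of red_peg_tip in the frame of board_edge between -0.025 and 0.025 m and z of red_peg_tip in the frame of board_edge between -0.042 and -0.012 m and angle between the x axis of red_peg_tip and the x axis of board_edge, either way round below 0.2 rad and angle between red_peg_tip's own z axis and vertical below 0.2 rad and contact force between red_peg and photo_stand below 0.2 N and contact force between the fingers and red_peg above 2 N and linear speed of red_peg below 0.02 m/s and distance of plain_peg from where it was at the start of the episode below 0.012 m and distance of each of book, mug from where it was at the start of the episode below 0.02 m); the arm keeps its last pose, push and grip.
It fails at once if the picture board or its foot is knocked (over 12 N) (contact force between anything else and photo_stand above 12 N).
It fails at once if the plain peg is taken or knocked away (distance of plain_peg from where it was at the start of the episode above 0.03 m).
It fails at once if the book is shoved (distance of book from where it was at the start of the episode above 0.04 m).
It fails at once if the mug is shoved (distance of mug from where it was at the start of the episode above 0.04 m).
It also fails if it takes over 38 s, if anything falls off the work surface, if the arm or the gripper's body presses on something with over 40 N, if the wrist force passes 120 N, or if a joint passes its speed limit or range.

ROBOT

A 6-joint arm with a two-finger parallel gripper is mounted at the origin on the work surface. World frame = base frame: x ahead of the robot, y to its left, z up, the work surface at z = 0. Lengths are in mm, angles in rad, forces in N, time in s.
With the tool pointing down it reaches from about 400 to 925 mm from the base axis. Payload 12.5 kg.
Tool frame: the origin (TCP) lies midway between the tips of the shut fingers; the grasp point (between the pads) lies grasp_offset behind it (grasp_offset is the distance from the TCP to the grasp point, in mm); z points along the fingers, y is the line along which they close (so a half turn about z gives the same grasp; the last joint's range is limited). The gripper opens to 95 mm and grips with 3 to 60 N. Pads are 20 mm wide; open, the fingers measure 119 mm over their backs; the gripper's body (75 mm by 180 mm) begins 59 mm behind the grasp point.
Start: joints at [1.087, 0.491, 1.559, -0, 1.092, -0.106], TCP at [230.533, 580.949, 214.661] pointing down, gripper open.
Joint ranges: [-3.1, 3.1], [-0.84, 2.19], [0.05, 2.79], [-1.13, 4.28], [0.06, 2.93], [-2.69, 2.69]. Speed limits (rad/s): [2.22, 2.22, 2.79, 3.14, 3.14, 3.14].

INTERFACE

Orientations are given as a rotation vector (axis times angle).
In Python, from station import get_obs, read_camera, camera_model, sign_off, cut_out, grasp_offset gives the robot as it stands. The module is installed in compiled form; this text tells all that it offers.
- The arm moves only by the tool apply_moves, never from a script. Its arguments are lists of equal length, an entry for each row: "travel": the shift along the tool's x, y, z in units of 120 mm (1.0 is 120 mm), a list of three; "angular": the turn, a rotation vector about the tool's x, y, z in units of pi/4 rad (1.0 is pi/4 rad), a list of three; "claw": the gripper command: -1 is fully open, 1 is shut, values between are in proportion. In form: {"travel": [[x, y, z], ...], "angular": [[ax, ay, az], ...], "claw": [claw, ...]}. A call has exactly 10 rows; each row is the pose to reach, as a shift and turn from the pose commanded when the call began, along the tool's axes at that moment; what a row does not reach only later rows make up. A row lasts 1/12 s, in which the tool goes at most 41.7 mm and 7.16 degrees, less where a joint would pass 70% of its speed; a pose out of reach is approached as far as the arm can. A call with a number of a shift or a turn outside -1 to 1 is refused whole. A call with a gripper value outside its range is refused whole. The fingers move at their own pace and stop on an object; "newtons" is the grip in N (left out, the last holds). Time passes only in rows, so rows that repeat a pose let the fingers close, or fill a call up. It gives the time, the measured TCP pose, the force, the opening and the grip force at its end, in the units of the state.
- get_obs(): the state, without advancing time (a new reading comes with each control period).
- read_camera(name): name is "scene" or "top" or "wrist"; returns the picture (384x512x3 uint8, red, green, blue); there is no depth.
- camera_model(name): a dict with "mtx" (3x3 intrinsics, pixels), "rvec" (rotation vector, rad) and "tvec" (3), from world to camera coordinates, as OpenCV has them. Camera axes: x right, y down, z forward; pixel columns grow to the right and rows downward; lengths in mm; the calibration is good to about 2 mm. The wrist camera is an equidistant fisheye: a pixel r from the principal point sees the ray r / f radians off the axis. A picture is of the moment at which its call begins: read the wrist's pose just before it. camera_model takes no time and is no camera call; for the wrist camera it gives the pose at the moment of the call.
- sign_off(): hands the job in; it is judged then, once.
Trained networks look in the newest picture that a camera, given by its name, has taken for a name from the list of things; names that differ only in an ending like _2 or _b are one class to them, and where a whole thing is asked for, a point or a joint stands for the part that bears it (a point fixed in the world has none). Each returns a list of dicts, best first, with "p" (0 to 1); they miss things now and then, are a little off and sometimes report something else, mostly with a low value. They report only what shows in the picture. A call takes as long as a camera call. They do not tell look-alikes from the thing itself.
- cut_out(query, camera): "mask" (384x512 bool, what is visible of it) and "at" ([column, row] in pixels, amid what is visible of it).
The state is a dict: "t": time; "q": joint angles; "qd": joint speeds; "effort": joint torques, N m; "position": TCP position; "tcp_rot": TCP orientation; "ft_force": force on the tool from outside, world axes, zero at the start; "ft_torque": the same for the moment, N m; "width": finger opening in mm; "grasp_force": force on a finger pad.
Only numpy, scipy, OpenCV 4.12 (cv2) and the standard library are available. Lean on these libraries where they do the work, as an engineer would, in place of code of your own. Each camera call takes 0.05 s, during which the arm holds its last target. There are 200 camera calls.

## Working session

There is one attempt and no reset: what is moved stays moved. The work goes in short steps, Python scripts to look and compute and a tool call to move; the robot and the scene stay as the last step left them, time stands still between calls to the robot, and variables do not carry over. Pictures are saved under pics/ and viewed, at most 10 in all, crops included, and the job is handed in when it is done.

Besides the shell and the picture viewer there is one more tool, called after "Request:" as name(argument=value, ...) on one line, values as JSON. apply_moves: Moves the arm, as the interface text tells. Its arguments: {"type":"object","properties":{"travel":{"type":"array","items":{"type":"array","items":{"type":"number"}}},"angular":{"type":"array","items":{"type":"array","items":{"type":"number"}}},"claw":{"type":"array","items":{"type":"number"}},"newtons":{"type":"number"}},"required":["travel","angular","claw"]}

```bash
mkdir -p pics; python3 - <<'E'
from station import *
import cv2,numpy as np
print(get_obs(),grasp_offset)
ims=[]
for c in ("scene","top"):
    im=read_camera(c); ims.append(im); cv2.imwrite(f"pics/{c}0.png",im[:,:,::-1])
    m=camera_model(c); print(c,m)
    for q in ("red_peg","photo_box","photo_stand","plain_peg","book","mug"):
        print(q,[(round(d["p"],2),np.round(d["at"]).tolist(),int(d["mask"].sum())) for d in cut_out(q,c)])
w=read_camera("wrist");
cv2.imwrite("pics/a.png",cv2.resize(np.hstack(ims),(800,300))[:,:,::-1])
E
```

```text
{'t': 0.0, 'q': array([ 1.08737896e+00,  4.91600452e-01,  1.55944292e+00,  1.25590958e-06,
        1.09172288e+00, -1.05599842e-01]), 'qd': array([-1.56295915e-04,  5.67392254e-05,  8.94543269e-04, -1.38785009e-03,
       -3.61586117e-04, -1.16879202e-03]), 'effort': array([ 2.62037873e-03, -6.12671041e+01, -2.58194822e+01,  6.93526282e-02,
        4.81794903e-02, -6.72573378e-05]), 'position': array([230.42140404, 580.70924668, 214.03859811]), 'tcp_rot': array([-5.89887459e-01, -3.08536660e+00,  1.76341407e-03]), 'ft_force': array([-0.61595383, -0.34949795, -0.48514984]), 'ft_torque': array([0.04285837, 0.00327242, 0.00020675]), 'grasp_force': 0.0, 'width': 94.8364682064837} 18.8
scene {'mtx': array([[384.21458317,   0.        , 253.99099135],
       [  0.        , 384.21458317, 192.07711135],
       [  0.        ,   0.        ,   1.        ]]), 'rvec': array([ 2.33231139,  1.11019182, -0.35873184]), 'tvec': array([-420.01128112, -242.466998  , 1312.32127328])}
red_peg [(0.8, [217.0, 232.0], 353), (0.57, [156.0, 250.0], 391), (0.56, [129.0, 225.0], 419)]
photo_box [(0.62, [135.0, 28
[... 275 characters left out ...]
]
mug [(0.93, [202.0, 189.0], 1146), (0.4, [157.0, 250.0], 425)]
top {'mtx': array([[356.71583841,   0.        , 256.11127828],
       [  0.        , 356.71583841, 192.10731651],
       [  0.        ,   0.        ,   1.        ]]), 'rvec': array([ 2.17313699, -2.1734953 ,  0.14495153]), 'tvec': array([  71.11389979,  588.59373339, 1080.20848019])}
red_peg [(0.7, [344.0, 209.0], 225), (0.61, [351.0, 258.0], 197), (0.51, [298.0, 200.0], 140)]
photo_box [(0.75, [366.0, 200.0], 3296)]
photo_stand [(0.83, [190.0, 275.0], 1699), (0.73, [214.0, 213.0], 1520), (0.71, [344.0, 208.0], 210), (0.63, [128.0, 223.0], 1689)]
plain_peg [(0.48, [377.0, 226.0], 230)]
book [(0.64, [267.0, 130.0], 1818)]
mug []
```

```bash
ls pics
```

```text
a.png
scene0.png
top0.png
```

View pics/scene0.png

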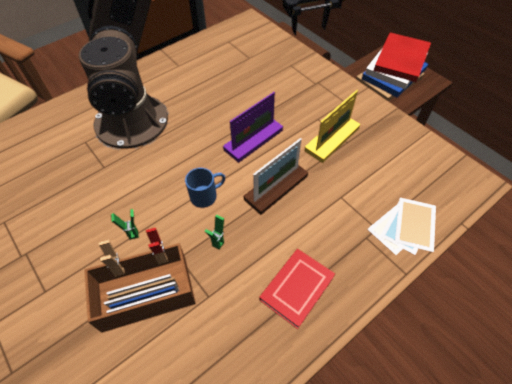

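View pics/top0.png

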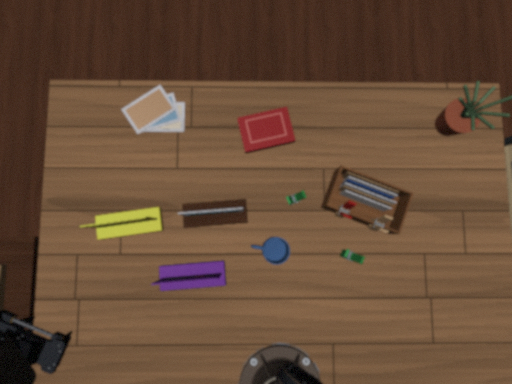

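Scene picture: the red-handled peg is at (156,243) and the plain peg at (110,258), both on the box wall. The look-alikes are green pegs at (217,232) and (127,224), plus purple (254,130) and yellow (335,128) boards. The one meant is the white-edged board on a dark foot at (278,178), which is (214,212) in the top picture. There the red peg is at (347,209). I'll confirm with an enlarged crop.

```bash
cat > h.py <<'E'
import numpy as np,cv2
from station import *
def ray(c,uv,m=None):
    m=m or camera_model(c); R=cv2.Rodrigues(np.array(m["rvec"]))[0]; t=np.array(m["tvec"]).ravel(); K=m["mtx"]
    p=np.linalg.inv(K)@np.array([uv[0],uv[1],1.])
    if c=="wrist":
        r=np.hypot(p[0],p[1]); p=np.array([p[0]/r*np.sin(r),p[1]/r*np.sin(r),np.cos(r)]) if r>1e-9 else np.array([0,0,1.])
    d=R.T@p; return -R.T@t,d/np.linalg.norm(d)
def onz(c,uv,z,m=None):
    o,d=ray(c,uv,m); return o+d*(z-o[2])/d[2]
def proj(c,P,m=None):
    m=m or camera_model(c); R=cv2.Rodrigues(np.array(m["rvec"]))[0]; X=R@np.array(P,float)+np.array(m["tvec"]).ravel(); K=m["mtx"]
    if c=="wrist":
        r=np.hypot(X[0],X[1]); a=np.arctan2(r,X[2]); return K[:2,:2]@(X[:2]/max(r,1e-9)*a)+K[:2,2]
    return (K@X)[:2]/X[2]
E
python3 - <<'E'
from h import *
s=cv2.imread("pics/scene0.png");t=cv2.imread("pics/top0.png")
f=lambda im,x,y,w,h,k:cv2.resize(im[y:y+h,x:x+w],None,fx=k,fy=k,interpolation=cv2.INTER_CUBIC)
a=np.hstack([f(t,315,160,100,75,4),f(s,80,215,100,75,4)])
b=np.hstack([f(t,170,185,100,75,4),f(s,230,135,100,75,4)])
cv2.imwrite("pics/c.png",np.vstack([a,b]))
E
```

```text
(no output)
```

View pics/c.png

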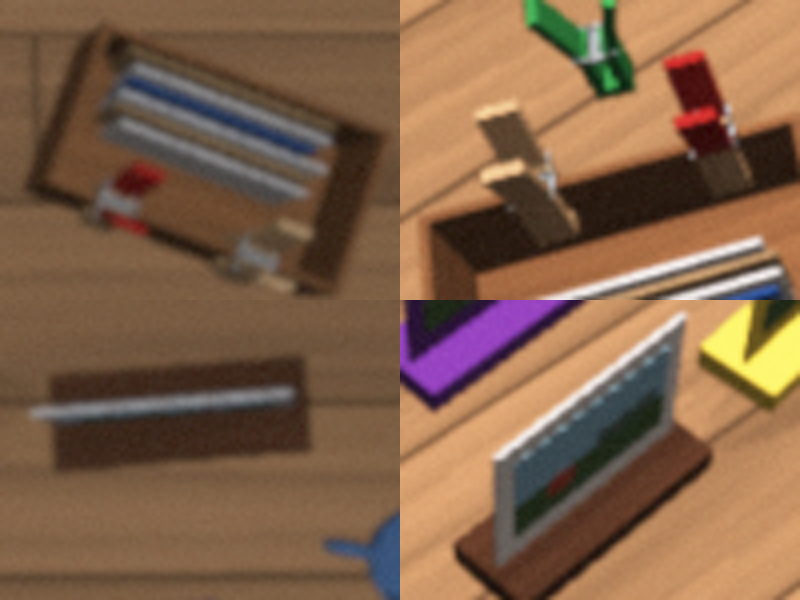

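The crops confirm it: red peg at the left end of the wall in the top view, plain peg to its right, and the white-edged board clear of its look-alikes.

```bash
python3 - <<'E'
from h import *
np.set_printoptions(precision=1,suppress=True)
print("board top",onz("top",(178,213),150),onz("top",(243.2,208.5),150),"scene",onz("scene",(255,173.7),150),onz("scene",(301.2,139.5),150))
for uv in [(322.5,207),(398.7,233),(411,193.7),(340.7,166)]: print("box",onz("top",uv,90))
print("handles",onz("top",(351,204),156),onz("top",(347.5,216.5),156), onz("scene",(152,231.5),156),onz("scene",(156,245),156))
print("scene handles",onz("scene",(80+285/4,215+58/4),156),onz("scene",(80+300/4,215+117/4),156))
print("coil top",onz("top",(341,211),95),"plain coil",onz("top",(378,224),95))
print("plainhandles",onz("top",(315+293/4,160+232/4),156),onz("top",(315+277/4,160+285/4),156))
for q in ("scene","top"):
  for uv,z in ((cut,z) for cut,z in []): pass
E
```

```text
board top [517.2 288.9 150. ] [529.6 109.3 150. ] scene [532.9 115.7 150. ] [522.  287.7 150. ]
box [ 538.  -123.9   90. ]
box [ 461.4 -347.3   90. ]
box [ 577.8 -389.7   90. ]
box [ 661.1 -181.4   90. ]
handles [ 541.7 -189.7  156. ] [ 507.1 -178.9  156. ] [ 515.2 -177.7  156. ] [ 551.3 -188.3  156. ]
scene handles [ 509.5 -176.3  156. ] [ 548.2 -189.1  156. ]
coil top [ 525.9 -177.2   95. ] plain coil [ 487.7 -285.2   95. ]
plainhandles [ 502.9 -292.2  156. ] [ 466.4 -279.6  156. ]
```

Request:
apply_moves(travel=[[-0.93,-1,-0.4],[-0.93,-1,-0.4],[-0.93,-1,-0.4],[-0.93,-1,-0.4],[-0.93,-1,-0.4],[-0.93,-1,-0.4],[-0.93,-1,-0.4],[-0.93,-1,-0.4],[-0.93,-1,-0.4],[-0.93,-1,-0.4]], angular=[[0,0,0],[0,0,0],[0,0,0],[0,0,0],[0,0,0],[0,0,0],[0,0,0],[0,0,0],[0,0,0],[0,0,0]], claw=[-1,-1,-1,-1,-1,-1,-1,-1,-1,-1])

```text
t: 1.58
position: [289.5, 429.0, 262.0]
tcp_rot: [-0.588, -3.086, 0.001]
ft_force: [0.0, 0.2, 0.0]
width: 95.2
grasp_force: 0.0
```

Request:
apply_moves(travel=[[-0.93,-1,0],[-0.93,-1,0],[-0.93,-1,0],[-0.93,-1,0],[-0.93,-1,0],[-0.93,-1,0],[-0.93,-1,0],[-0.93,-1,0],[-0.93,-1,0],[-0.93,-1,0]], angular=[[0,0,0],[0,0,0],[0,0,0],[0,0,0],[0,0,0],[0,0,0],[0,0,0],[0,0,0],[0,0,0],[0,0,0]], claw=[-1,-1,-1,-1,-1,-1,-1,-1,-1,-1])

```text
t: 2.42
position: [349.0, 276.4, 262.5]
tcp_rot: [-0.587, -3.086, 0.0]
ft_force: [0.2, -0.5, -0.0]
width: 95.5
grasp_force: 0.0
```

Request:
apply_moves(travel=[[-0.93,-1,0],[-0.93,-1,0],[-0.93,-1,0],[-0.93,-1,0],[-0.93,-1,0],[-0.93,-1,0],[-0.93,-1,0],[-0.93,-1,0],[-0.93,-1,0],[-0.93,-1,0]], angular=[[0,0,0],[0,0,0],[0,0,0],[0,0,0],[0,0,0],[0,0,0],[0,0,0],[0,0,0],[0,0,0],[0,0,0]], claw=[-1,-1,-1,-1,-1,-1,-1,-1,-1,-1])

```text
t: 3.25
position: [408.6, 123.9, 262.7]
tcp_rot: [0.587, 3.086, 0.0]
ft_force: [-0.3, -0.2, -0.1]
width: 95.5
grasp_force: 0.0
```

Request:
apply_moves(travel=[[-0.93,-1,0],[-0.93,-1,0],[-0.93,-1,0],[-0.93,-1,0],[-0.93,-1,0],[-0.93,-1,0],[-0.93,-1,0],[-0.93,-1,0],[-0.93,-1,0],[-0.93,-1,0]], angular=[[0,0,1],[0,0,1],[0,0,1],[0,0,1],[0,0,1],[0,0,1],[0,0,1],[0,0,1],[0,0,1],[0,0,1]], claw=[-1,-1,-1,-1,-1,-1,-1,-1,-1,-1])

```text
t: 4.08
position: [468.4, -29.3, 262.7]
tcp_rot: [1.722, 2.627, 0.0]
ft_force: [-0.1, 0.3, -0.9]
width: 95.3
grasp_force: 0.0
```

```bash
cat >> h.py <<'E'
from scipy.spatial.transform import Rotation as Rn
def plan(xyz,yaw):
    """tool pointing down, tool y at yaw (rad, mod pi); prints units"""
    o=get_obs(); R=Rn.from_rotvec(o["tcp_rot"])
    y=np.array([np.cos(yaw),np.sin(yaw),0]); y=y*np.sign(y@R.as_matrix()[:,1]); z=np.array([0,0,-1.])
    T=Rn.from_matrix(np.column_stack([np.cross(y,z),y,z]))
    print("t",round(o["t"],2),"travel",np.round(R.inv().apply(np.array(xyz)-o["position"])/120,3),"angular",np.round((R.inv()*T).as_rotvec()/(np.pi/4),3),"q",np.round(o["q"],2))
E
python3 -c "
from h import *
plan((526,-182,260),-.33)"
```

```text
t 4.08 travel [-1.358 -0.067  0.022] angular [ 0.    -0.     0.943] q [-0.2   0.21  1.86  0.    1.07 -0.61]
```

Request:
apply_moves(travel=[[-1,-0.07,0],[-1,-0.07,0],[-1,-0.07,0],[-1,-0.07,0],[-1,-0.07,0],[-1,-0.07,0],[-1,-0.07,0],[-1,-0.07,0],[-1,-0.07,0],[-1,-0.07,0]], angular=[[0,0,0.94],[0,0,0.94],[0,0,0.94],[0,0,0.94],[0,0,0.94],[0,0,0.94],[0,0,0.94],[0,0,0.94],[0,0,0.94],[0,0,0.94]], claw=[-1,-1,-1,-1,-1,-1,-1,-1,-1,-1])

```text
t: 4.92
position: [508.3, -143.1, 262.7]
tcp_rot: [2.553, 1.83, 0.0]
ft_force: [-0.0, -0.7, -0.6]
width: 95.0
grasp_force: 0.0
```

```bash
python3 - <<'E'
from h import *
m=camera_model("wrist"); im=read_camera("wrist"); cv2.imwrite("pics/w1.png",cv2.resize(im,(800,600),interpolation=cv2.INTER_CUBIC)[:,:,::-1])
print(m)
np.save("w1.npy",m,allow_pickle=True)
for P in [(526,-182,140),(526,-182,95),(538,-124,90),(461,-347,90)]: print(P,proj("wrist",P,m)*800/512)
plan((526,-182,260),-.33)
E
```

```text
{'mtx': array([[297.31863964,   0.        , 254.1255801 ],
       [  0.        , 297.31863964, 188.39743772],
       [  0.        ,   0.        ,   1.        ]]), 'rvec': array([-2.83696191,  0.46843683,  0.06256869]), 'tvec': array([-528.05525297,  -16.59307853,  443.42139153])}
(526, -182, 140) [439.79463157 329.76819141]
(526, -182, 95) [434.59399134 309.78618053]
(538, -124, 90) [425.78344227 232.04479632]
(461, -347, 90) [418.69975812 489.68627841]
t 4.97 travel [-0.259  0.244  0.022] angular [ 0.    -0.     0.003] q [-0.4   0.3   1.73  0.    1.11 -0.07]
```

View pics/w1.png

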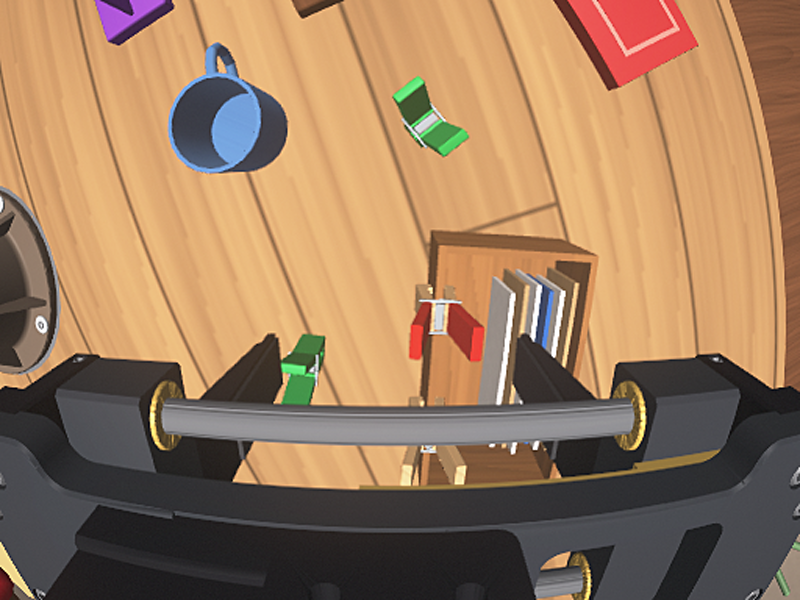

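Wrist picture: the red peg sits on the near wall, with its coil at (440,318) and handle tops at about (417,345) and (475,345). The plain peg is at (433,460).

```bash
python3 - <<'E'
from h import *
np.set_printoptions(precision=1,suppress=True)
m=np.load("w1.npy",allow_pickle=True).item()
k=512/800
f=lambda u,v,z:onz("wrist",(u*k,v*k),z,m)
a=f(410,350,156);b=f(482,350,156);print(a,b,np.hypot(*(a-b)[:2]),(a+b)/2,"yaw",np.arctan2(*(b-a)[1::-1]))
print("coil",f(440,318,100), "rim corners",f(433,231,90),f(597,257,90))
r1,r2=f(433,240,90),f(424,390,90); print("rim line",r1,r2,np.arctan2(-(r1-r2)[0],(r1-r2)[1]))
im=cv2.imread("pics/w1.png").astype(int); red=(im[...,2]>120)&(im[...,1]<60)&(im[...,0]<70); red[:280]=0;red[380:]=0
n,l,s,c=cv2.connectedComponentsWithStats(red.astype(np.uint8));print(s[1:][s[1:,4]>50])
E
```

```text
[ 504.2 -183.   156. ] [ 548.3 -198.5  156. ] 46.792546062577905 [ 526.3 -190.8  156. ] yaw -0.33652940943667775
coil [ 528.  -187.9  100. ] rim corners [ 543.3 -124.9   90. ] [ 663.5 -184.6   90. ]
rim line [ 541.3 -131.4   90. ] [ 497.2 -247.1   90. ] -0.36430861254423624
[[413 302  18  39 240]
 [448 304  35  56 975]]
```

```bash
python3 -c "
from h import *
plan((527,-185.5,185),-.345)"
```

```text
t 4.97 travel [-0.284  0.261  0.647] angular [ 0.    -0.     0.022] q [-0.4   0.3   1.73  0.    1.11 -0.07]
```

Request:
apply_moves(travel=[[-0.284,0.261,0.1],[-0.284,0.261,0.3],[-0.284,0.261,0.5],[-0.284,0.261,0.65],[-0.284,0.261,0.65],[-0.284,0.261,0.65],[-0.284,0.261,0.65],[-0.284,0.261,0.65],[-0.284,0.261,0.65],[-0.284,0.261,0.65]], angular=[[0,0,0.022],[0,0,0.022],[0,0,0.022],[0,0,0.022],[0,0,0.022],[0,0,0.022],[0,0,0.022],[0,0,0.022],[0,0,0.022],[0,0,0.022]], claw=[-1,-1,-1,-1,-1,-1,-1,-1,-1,-1])

```text
t: 5.8
position: [527.0, -185.8, 185.5]
tcp_rot: [2.571, 1.803, 0.001]
ft_force: [-0.1, -1.7, 0.5]
width: 95.0
grasp_force: 0.0
```

```bash
python3 - <<'E'
from h import *
m=camera_model("wrist"); im=read_camera("wrist"); cv2.imwrite("pics/w2.png",cv2.resize(im[180:360,150:390],(800,600),interpolation=cv2.INTER_CUBIC)[:,:,::-1])
np.save("w2.npy",m,allow_pickle=True)
for P in [(527,-185.5,140),(527,-185.5,156),(527,-185.5,95)]: print(P,(proj("wrist",P,m)-[150,180])*800/240)
plan((527,-185.5,121),-.345)
E
```

```text
(527, -185.5, 140) [343.32386677  88.92977574]
(527, -185.5, 156) [343.20146946 113.18929893]
(527, -185.5, 95) [343.59919596  35.32776593]
t 5.85 travel [ 0.002 -0.001  0.536] angular [ 0.001  0.    -0.003] q [-0.46  0.43  1.76  0.    0.95 -0.11]
```

View pics/w2.png

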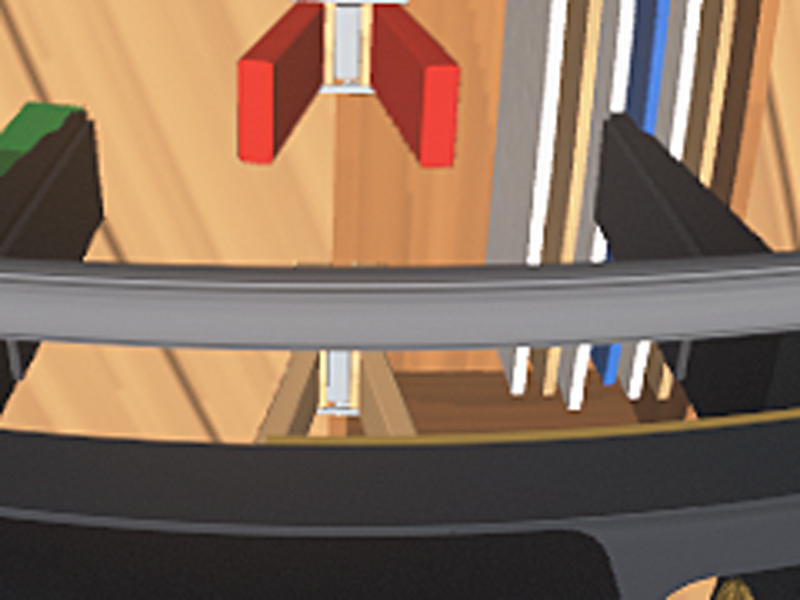

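The wrist crop shows the handle tops centred at (349,113) against a predicted (343,113), so I am about 1 mm off. I'll descend and grip.

Request:
apply_moves(travel=[[0,0.01,0.15],[0,0.01,0.3],[0,0.01,0.4],[0,0.01,0.5],[0,0.01,0.536],[0,0.01,0.536],[0,0.01,0.536],[0,0.01,0.536],[0,0.01,0.536],[0,0.01,0.536]], angular=[[0,0,0],[0,0,0],[0,0,0],[0,0,0],[0,0,0],[0,0,0],[0,0,0],[0,0,0],[0,0,0],[0,0,0]], claw=[-1,-1,-1,-1,-1,-1,-0.5,0,1,1], newtons=20)

```text
t: 6.68
position: [528.1, -186.3, 120.9]
tcp_rot: [2.572, 1.803, 0.001]
ft_force: [-0.2, 0.3, 0.2]
width: 73.6
grasp_force: 0.0
```

Request:
apply_moves(travel=[[0,0,0],[0,0,0],[0,0,0],[0,0,0],[0,0,0],[0,0,0],[0,0,0],[0,0,0],[0,0,0],[0,0,0]], angular=[[0,0,0],[0,0,0],[0,0,0],[0,0,0],[0,0,0],[0,0,0],[0,0,0],[0,0,0],[0,0,0],[0,0,0]], claw=[1,1,1,1,1,1,1,1,1,1])

```text
t: 7.52
position: [528.3, -186.4, 121.5]
tcp_rot: [2.571, 1.803, 0.001]
ft_force: [-2.2, 0.9, 13.5]
width: 26.6
grasp_force: 20.0
```

Request:
apply_moves(travel=[[0,0,-0.05],[0,0,-0.15],[0,0,-0.3],[0,0,-0.45],[0,0,-0.6],[0,0,-0.75],[0,0,-0.85],[0,0,-0.95],[0,0,-1],[0,0,-1]], angular=[[0,0,0],[0,0,0],[0,0,0],[0,0,0],[0,0,0],[0,0,0],[0,0,0],[0,0,0],[0,0,0],[0,0,0]], claw=[1,1,1,1,1,1,1,1,1,1])

```text
t: 8.35
position: [528.2, -186.3, 241.4]
tcp_rot: [2.571, 1.803, 0.002]
ft_force: [-0.5, -0.6, -1.1]
width: 26.2
grasp_force: 20.0
```

```bash
python3 - <<'E'
from h import *
o=get_obs(); print(o["ft_force"],o["width"],o["grasp_force"])
m=camera_model("wrist"); im=read_camera("wrist"); cv2.imwrite("pics/w3.png",cv2.resize(im,(800,600),interpolation=cv2.INTER_CUBIC)[:,:,::-1])
np.save("w3.npy",m,allow_pickle=True)
plan((525,199,285),.066)
E
```

```text
[-0.54112978 -0.56442037 -1.08721313] 26.246445230522855 19.999281764030457
t 8.4 travel [ 3.009 -1.117 -0.372] angular [ 0.001  0.    -0.527] q [-0.46  0.37  1.69  0.    1.08 -0.11]
```

View pics/w3.png

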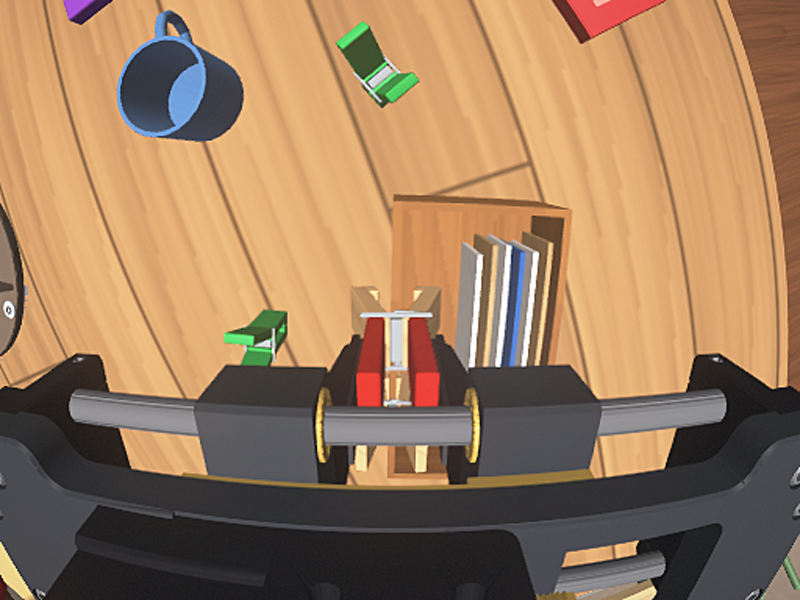

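The peg is held fully spread and clear of the rim (handles at (397,375), jaws at (365,295) and (427,295)). I'll check its tilt and start the transit.

```bash
python3 - <<'E'
from h import *
m=np.load("w3.npy",allow_pickle=True).item(); o=get_obs(); R=Rn.from_rotvec(o["tcp_rot"])
for n,p in dict(top_hi=(12,0,-34.8),top_lo=(-12,0,-34.8),hinge=(0,0,26.2),tip=(0,0,76.2),tip_hi=(12,0,76.2),tip_hiL=(12,-12,76.2),tip_hiR=(12,12,76.2),tip_loR=(-12,12,76.2)).items():
    print(n,np.round(proj("wrist",R.apply(p)+o["position"],m)*800/512))
E
```

```text
top_hi [394. 369.]
top_lo [394. 432.]
hinge [395. 337.]
tip [395. 305.]
tip_hi [395. 284.]
tip_hiL [373. 284.]
tip_hiR [417. 284.]
tip_loR [416. 325.]
```

Request:
apply_moves(travel=[[0.1,-0.04,-0.1],[0.3,-0.1,-0.2],[0.5,-0.2,-0.35],[0.7,-0.28,-0.37],[0.85,-0.34,-0.37],[1,-0.37,-0.37],[1,-0.37,-0.37],[1,-0.37,-0.37],[1,-0.37,-0.37],[1,-0.37,-0.37]], angular=[[0,0,0],[0,0,0],[0,0,0],[0,0,0],[0,0,0],[0,0,0],[0,0,0],[0,0,0],[0,0,0],[0,0,0]], claw=[1,1,1,1,1,1,1,1,1,1])

```text
t: 9.23
position: [527.0, -58.8, 284.5]
tcp_rot: [-2.573, -1.802, 0.001]
ft_force: [-0.6, -0.4, -0.9]
width: 26.5
grasp_force: 20.0
```

Request:
apply_moves(travel=[[0.15,-0.05,0],[0.35,-0.13,0],[0.55,-0.2,0],[0.75,-0.28,0],[0.9,-0.34,0],[1,-0.37,0],[1,-0.37,0],[1,-0.37,0],[1,-0.37,0],[1,-0.37,0]], angular=[[0,0,0],[0,0,0],[0,0,0],[0,0,0],[0,0,0],[0,0,0],[0,0,0],[0,0,0],[0,0,0],[0,0,0]], claw=[1,1,1,1,1,1,1,1,1,1])

```text
t: 10.07
position: [526.4, 68.6, 284.6]
tcp_rot: [2.574, 1.802, -0.0]
ft_force: [0.6, -0.5, -1.2]
width: 26.4
grasp_force: 20.0
```

Request:
apply_moves(travel=[[0.1,-0.05,0],[0.25,-0.13,0],[0.4,-0.2,0],[0.55,-0.25,0],[0.65,-0.3,0],[0.7,-0.33,0],[0.76,-0.35,0],[0.76,-0.35,0],[0.76,-0.35,0],[0.76,-0.35,0]], angular=[[0,0,-0.1],[0,0,-0.2],[0,0,-0.3],[0,0,-0.4],[0,0,-0.5],[0,0,-0.53],[0,0,-0.53],[0,0,-0.53],[0,0,-0.53],[0,0,-0.53]], claw=[1,1,1,1,1,1,1,1,1,1])

```text
t: 10.9
position: [518.0, 169.1, 284.7]
tcp_rot: [2.146, 2.294, -0.0]
ft_force: [-0.2, 0.3, 0.3]
width: 26.7
grasp_force: 20.0
```

```bash
python3 - <<'E'
from h import *
o=get_obs(); print(o["position"],o["ft_force"],o["width"],o["grasp_force"])
m=camera_model("wrist"); im=read_camera("wrist"); cv2.imwrite("pics/w4.png",cv2.resize(im,(800,600),interpolation=cv2.INTER_CUBIC)[:,:,::-1])
np.save("w4.npy",m,allow_pickle=True)
plan((525,199,285),.066)
E
```

```text
[518.04408258 169.11286911 284.70430489] [-0.17336817  0.28663058  0.3290915 ] 26.67418041649005 19.999785125255585
t 10.95 travel [ 0.245  0.075 -0.002] angular [0.    0.    0.001] q [ 0.19  0.31  1.66 -0.    1.17  0.13]
```

View pics/w4.png

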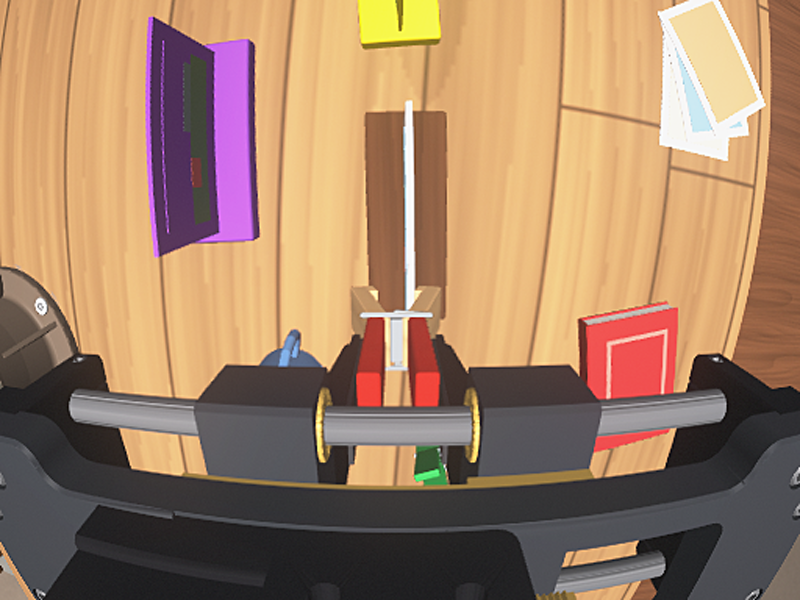

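```bash
python3 - <<'E'
from h import *
np.set_printoptions(precision=1,suppress=True)
m=np.load("w4.npy",allow_pickle=True).item(); k=512/800
im=cv2.imread("pics/w4.png").astype(int)
P=[]
for v in range(106,282,8):
    w=np.where(im[v,395:425].min(axis=1)>165)[0]
    if len(w)>2: P.append(onz("wrist",((395+w.mean()+.5)*k,(v+.5)*k),150,m)); print(v,395+w.min(),395+w.max(),P[-1][:2])
P=np.array(P); c=np.polyfit(P[:,1],P[:,0],1); print("yaw of x",-np.arctan(c[0]),c)
e=onz("wrist",(408.5*k,101*k),150,m); print("far end",e)
yc=e[1]-90*np.cos(np.arctan(c[0])); xc=np.polyval(c,yc); print("mid",xc,yc)
plan((xc,yc,285),-np.arctan(c[0]))
E
```

```text
106 405 412 [518.3 284.6]
114 405 412 [518.7 279.3]
122 405 412 [519. 274.]
130 404 412 [519.1 268.7]
138 404 413 [519.8 263.5]
146 404 413 [520.1 258.2]
154 405 413 [520.8 253. ]
162 405 413 [521.1 247.8]
170 405 413 [521.5 242.6]
178 406 413 [522.2 237.4]
186 405 413 [522.2 232.1]
194 405 413 [522.6 226.9]
202 405 413 [523.  221.6]
210 406 413 [523.7 216.4]
218 406 413 [524.  211.1]
226 405 413 [524.1 205.8]
234 406 413 [524.8 200.5]
242 406 413 [525.2 195.2]
250 405 413 [525.2 189.8]
258 405 414 [526.  184.4]
266 405 414 [526.3 178.9]
274 406 414 [527.1 173.5]
yaw of x 0.07740833233673557 [ -0.1 540.3]
far end [517.8 288.3 150. ]
mid 524.8787229241416 198.53395955878875
t 10.95 travel [ 0.2  0.1 -0. ] angular [ 0.  0. -0.] q [ 0.2  0.3  1.7 -0.   1.2  0.1]
```

Board edge middle is (525,198.5), which agrees with the first fix. I'll centre over it and look once more before lowering.

Request:
apply_moves(travel=[[0.06,0.02,0],[0.12,0.04,0],[0.18,0.05,0],[0.24,0.067,0],[0.24,0.067,0.1],[0.24,0.067,0.2],[0.24,0.067,0.28],[0.24,0.067,0.3],[0.24,0.067,0.3],[0.24,0.067,0.3]], angular=[[0,0,-0.014],[0,0,-0.014],[0,0,-0.014],[0,0,-0.014],[0,0,-0.014],[0,0,-0.014],[0,0,-0.014],[0,0,-0.014],[0,0,-0.014],[0,0,-0.014]], claw=[1,1,1,1,1,1,1,1,1,1])

```text
t: 11.78
position: [524.2, 199.2, 249.0]
tcp_rot: [2.132, 2.308, 0.0]
ft_force: [0.0, 0.9, -0.1]
width: 26.6
grasp_force: 20.0
```

```bash
python3 - <<'E'
from h import *
m=camera_model("wrist"); im=read_camera("wrist"); s=read_camera("scene")
f=lambda im,x,y,w,h,sz:cv2.resize(im[y:y+h,x:x+w],sz,interpolation=cv2.INTER_CUBIC)
cv2.imwrite("pics/w5.png",np.hstack([f(im,194,160,120,180,(400,600)),f(s,235,90,80,120,(400,600))])[:,:,::-1])
print(get_obs()["position"],get_obs()["width"]); plan((523.9,198.5,199),.077)
for y in (225,240,260,280): print((proj("wrist",(540.3-.0776*y,y,150),m)-[194,160])/.3)
E
```

```text
[524.23888151 199.14697243 249.34989468] 26.75116219337969
t 11.88 travel [-0.005 -0.004  0.42 ] angular [ 0.001 -0.     0.003] q [0.25 0.36 1.67 0.   1.1  0.17]
[201.90089972   3.47062557]
[202.01840377 -50.81065298]
[ 202.173331   -124.28015814]
[ 202.32453775 -198.27702495]
```

View pics/w5.png

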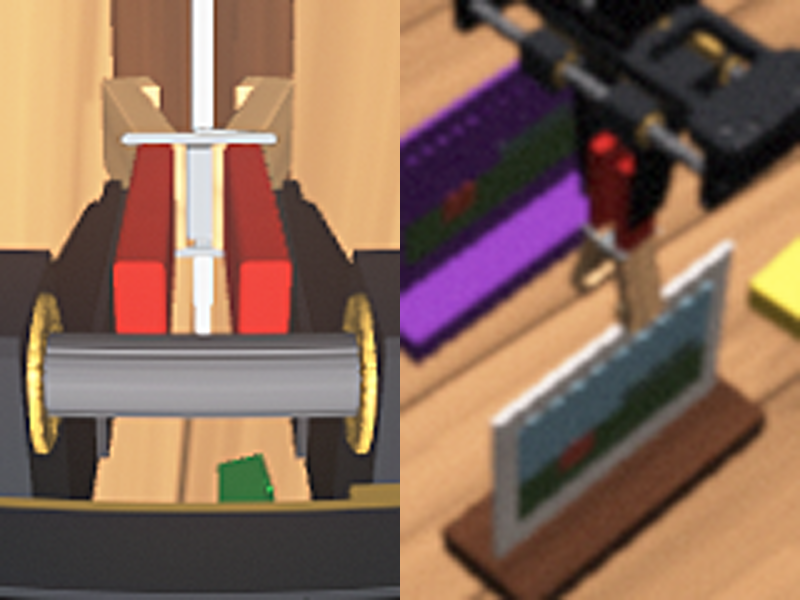

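The peg straddles the board edge (edge at x≈203 in the crop, jaws centred at about 199, under 1 mm off). I'll lower it slowly.

Request:
apply_moves(travel=[[-0.005,0,0.05],[-0.005,0,0.1],[-0.005,0,0.16],[-0.005,0,0.22],[-0.005,0,0.28],[-0.005,0,0.33],[-0.005,0,0.38],[-0.005,0,0.42],[-0.005,0,0.42],[-0.005,0,0.42]], angular=[[0,0,0],[0,0,0],[0,0,0],[0,0,0],[0,0,0],[0,0,0],[0,0,0],[0,0,0],[0,0,0],[0,0,0]], claw=[1,1,1,1,1,1,1,1,1,1])

```text
t: 12.72
position: [524.0, 198.5, 198.1]
tcp_rot: [-2.131, -2.308, 0.0]
ft_force: [-0.3, -0.2, -0.2]
width: 26.4
grasp_force: 20.0
```

```bash
python3 - <<'E'
from h import *
im=read_camera("wrist"); s=read_camera("scene")
f=lambda im,x,y,w,h,sz:cv2.resize(im[y:y+h,x:x+w],sz,interpolation=cv2.INTER_CUBIC)
cv2.imwrite("pics/w6.png",np.hstack([f(im,194,160,120,180,(400,600)),f(s,235,90,80,120,(400,600))])[:,:,::-1])
o=get_obs();print(o["position"],o["width"],o["ft_force"],abs(o["qd"]).max())
E
```

```text
[524.18581723 198.47689857 198.61295824] 26.155129202564297 [ 0.53840546  0.48448737 -0.70680144] 0.004929761963479438
```

View pics/w6.png

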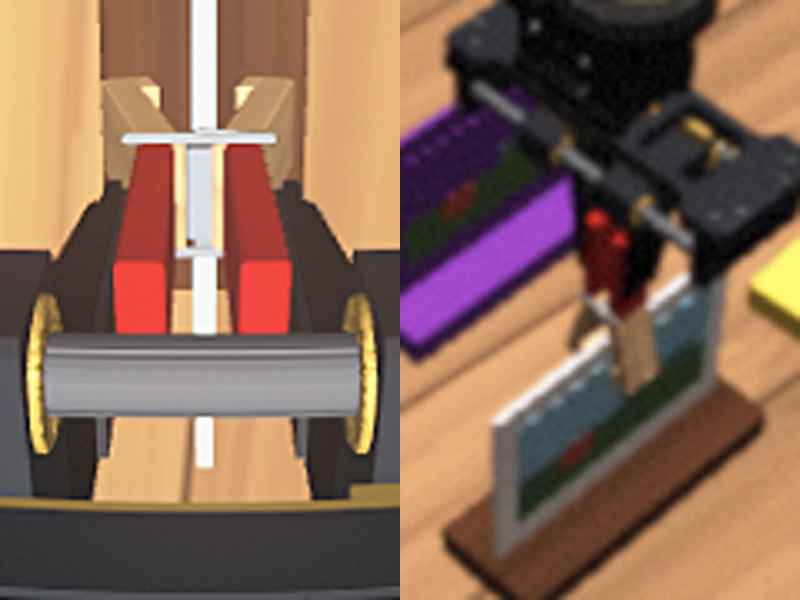

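The peg gapes over the edge with one jaw in front and one behind. It is centred, the edge is about half-way up the jaws, and no contact force shows. Handing in.

```bash
python3 -c "
from station import *
print(sign_off())"
```

```text
the job is handed in; nothing more can be done
None
```

The job is handed in: the red peg is held wide open over the middle of the board's top edge, square to it, one jaw in front and one behind, and not touching it as far as the pictures and force readings show; no verdict came back.

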